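# Stand each reagent bottle in the drip dish of its cap's colour

## Task

Set out the four dropper bottles for the assay: stand each one upright on the floor of the drip dish that has the same colour as its cap (go by the cap, not by the label). Keep the bottles upright all the way, and leave the two lidded sample cups that stand among them where they are; the stock of bottles and cups crowded together at the far right end of the bench is not part of the job.

Things in the scene. Friction and masses are not known exactly. Their poses are not given: they have to be found in the camera images.
- bottle_red_center (a point): Loose upright dropper bottle: white plastic body, RED cap and dropper (its label is green). Round body 35 mm in diameter up to 60 mm high (straight-sided from about 8 to 45 mm, above that it rounds into a shoulder), cap and tip 21 mm in diameter from there to the top at 88 mm; 35 to 65 g. The point is on its axis half-way up, 44 mm above its base; z runs up its axis. Grasp it round the body.
- bottle_green_center (a point): Loose upright dropper bottle: brown amber body, GREEN cap and dropper (its label is yellow). Round body 35 mm in diameter up to 60 mm high (straight-sided from about 8 to 45 mm, above that it rounds into a shoulder), cap and tip 21 mm in diameter from there to the top at 88 mm; 35 to 65 g. The point is on its axis half-way up, 44 mm above its base; z runs up its axis. Grasp it round the body.
- bottle_blue_center (a point): Loose upright dropper bottle: white plastic body, BLUE cap and dropper (its label is blue). Round body 35 mm in diameter up to 60 mm high (straight-sided from about 8 to 45 mm, above that it rounds into a shoulder), cap and tip 21 mm in diameter from there to the top at 88 mm; 35 to 65 g. The point is on its axis half-way up, 44 mm above its base; z runs up its axis. Grasp it round the body.
- bottle_white_center (a point): Loose upright dropper bottle: white plastic body, WHITE cap and dropper (its label is red). Round body 35 mm in diameter up to 60 mm high (straight-sided from about 8 to 45 mm, above that it rounds into a shoulder), cap and tip 21 mm in diameter from there to the top at 88 mm; 35 to 65 g. The point is on its axis half-way up, 44 mm above its base; z runs up its axis. Grasp it round the body.
- dish_red_floor (a point): Shallow round drip dish of red plastic, fixed to the worktop: 74 mm in outer diameter, rim 10 mm high, 60 mm wide inside (wall 7 mm), flat floor 4 mm above the worktop. The point is the centre of that floor (z = 4 mm); z is up.
- dish_green_floor (a point): Shallow round drip dish of green plastic, fixed to the worktop: 74 mm in outer diameter, rim 10 mm high, 60 mm wide inside (wall 7 mm), flat floor 4 mm above the worktop. The point is the centre of that floor (z = 4 mm); z is up.
- dish_blue_floor (a point): Shallow round drip dish of blue plastic, fixed to the worktop: 74 mm in outer diameter, rim 10 mm high, 60 mm wide inside (wall 7 mm), flat floor 4 mm above the worktop. The point is the centre of that floor (z = 4 mm); z is up.
- dish_white_floor (a point): Shallow round drip dish of white plastic, fixed to the worktop: 74 mm in outer diameter, rim 10 mm high, 60 mm wide inside (wall 7 mm), flat floor 4 mm above the worktop. The point is the centre of that floor (z = 4 mm); z is up.
- cup_blue_center (a point): Loose small white sample cup with a blue lid, 48 mm in diameter, 43 mm high, 60 g; not part of the job, to be left where it is. The point is on its axis half-way up, 21.5 mm above its base; z is up.
- cup_green_center (a point): Loose small white sample cup with a green lid, 48 mm in diameter, 43 mm high, 60 g; not part of the job, to be left where it is. The point is on its axis half-way up, 21.5 mm above its base; z is up.
There are look-alikes about, which are no part of the job. There is more than one size of the part that bears dish_blue_floor; the job needs the middle-sized.

How it is judged:
By the outcome, as a careful person would: the job done as asked, in the order asked, and still so for the second after the job is handed in, with the robot touching nothing.
It also fails if it takes over 128 s, if anything falls off the work surface, if the arm or the gripper's body presses on something with over 40 N, if the wrist force passes 120 N, or if a joint passes its speed limit or range.

## Robot

A 6-joint arm with a two-finger parallel gripper is mounted at the origin on a cart in front of the work surface, level with it; the furniture and walls round the work are solid. World frame = base frame: x ahead of the robot, y to its left, z up, the work surface at z = 0. Lengths are in m, angles in rad, forces in N, time in s.
With the tool pointing down it reaches from about 0.3 to 0.75 m from the base axis. Payload 8.5 kg.
Tool frame: the origin (TCP) lies between the finger pads; the fingertips stand 22 mm ahead of it and the grasp point (between the pads) lies 3 mm ahead of it; z points along the fingers, y is the line along which they close (so a half turn about z gives the same grasp; the last joint's range is limited). The gripper opens to 85 mm and grips with 20 to 120 N. Pads are 22 mm wide; open, the fingers measure 114 mm over their backs; the gripper's body (76 mm by 85 mm) begins 54 mm behind the grasp point. The pads swing forward as they close: fully open they stand 13 mm farther back than shut.
Start: joints at [0.913, 0.381, 1.297, -0, 1.464, -0.215], TCP at [0.236, 0.497, 0.253] pointing down, gripper open.
Joint ranges: [-3.11, 3.11], [-0.89, 2.33], [0.22, 2.48], [-1.42, 4.56], [0.17, 2.85], [-2.88, 2.88]. Speed limits (rad/s): [2.39, 2.39, 3.14, 3.14, 3.14, 3.14].

## Interface

Orientations are given as a rotation vector (axis times angle).
In Python, from rig import ctrl gives the robot as it stands.
- The arm moves only by the tool step_arm, never from a script. Its argument "deltas" is a list of rows, each an object of numbers: "dx", "dy", "dz": the shift along the world's x, y, z in mm; "rx", "ry", "rz": the turn, a rotation vector about the world's x, y, z in degrees. In form: [{"dx": .., "dy": .., "dz": .., "rx": .., "ry": .., "rz": ..}, ...]. A call has 1 to 5 rows; each row shifts and turns the commanded pose from where the row before left it; what a row does not reach is not made up. A row lasts 1/8 s, in which the tool goes at most 62.5 mm and 10.7 degrees, less where a joint would pass 70% of its speed; a pose out of reach is approached as far as the arm can. A call is refused whole if a number of a shift passes 62.5 or a number of a turn 10.7, either way. A call with a gripper value outside its range is refused whole. "gripper" is the finger opening in mm, from 0 to 85.4, set as the call begins (left out, the last holds). The fingers move at their own pace and stop on an object; "newtons" is the grip in N (left out, the last holds). Time passes only in rows, so rows that do not move let the fingers close. It gives the time, the measured TCP pose, the force, the opening and the grip force at its end, in the units of the state.
- ctrl.sense(): the state, without advancing time (a new reading comes with each control period).
- ctrl.get_image(name): name is "side" or "top"; returns the picture (480x640x3 uint8, red, green, blue); there is no depth.
- ctrl.get_calibration(name): a dict with "camera_matrix" (3x3 intrinsics, pixels), "R" (3x3) and "t" (3): a world point X has camera coordinates R X + t. Camera axes: x right, y down, z forward; pixel columns grow to the right and rows downward; lengths in m; the calibration is good to about 2 mm. A picture is of the moment at which its call begins. get_calibration takes no time and is no camera call.
- ctrl.finish_job(): hands the job in; it is judged then, once.
The state is a dict: "t": time; "joints": joint angles; "dq": joint speeds; "joint_torque": joint torques, N m; "position": TCP position; "tcp_rot": TCP orientation; "contact_force": force on the tool from outside, world axes, zero at the start; "moment": the same for the moment, N m; "opening": finger opening in m; "gripper_force": force on a finger pad.
Only numpy, scipy, OpenCV 4.12 (cv2) and the standard library are available. Lean on these libraries where they do the work, as an engineer would, in place of code of your own. Each camera call takes 0.05 s, during which the arm holds its last target. There are 200 camera calls.

## Working session

There is one attempt and no reset: what is moved stays moved. The work goes in short steps, Python scripts to look and compute and a tool call to move; the robot and the scene stay as the last step left them, time stands still between calls to the robot, and variables do not carry over. Pictures are saved under pics/ and viewed, at most 14 in all, crops included, and the job is handed in when it is done.

Besides the shell and the picture viewer there is one more tool, called by a JSON object that holds its "api" and its "payload". step_arm: Moves the arm, as the interface text tells. Its arguments: {"type":"object","properties":{"deltas":{"type":"array","items":{"type":"object","properties":{"dx":{"type":"number"},"dy":{"type":"number"},"dz":{"type":"number"},"rx":{"type":"number"},"ry":{"type":"number"},"rz":{"type":"number"}}}},"gripper":{"type":"number"},"newtons":{"type":"number"}},"required":["deltas"]}

```bash
mkdir -p pics
python3 - <<'E'
from rig import ctrl
import cv2
for n in("top","side"):
    cv2.imwrite(f"pics/{n}0.png",ctrl.get_image(n)[:,:,::-1])
    c=ctrl.get_calibration(n);print(n,c["camera_matrix"].round(1).tolist(),(-c["R"].T@c["t"]).round(3),c["R"].round(3).tolist())
s=ctrl.sense();print(s)
E
```

```text
top [[453.1, 0.0, 326.2], [0.0, 453.1, 243.2], [0.0, 0.0, 1.0]] [ 0.277 -0.126  1.166] [[-0.024, -1.0, -0.001], [-0.976, 0.024, -0.217], [0.217, -0.004, -0.976]]
side [[456.4, 0.0, 324.1], [0.0, 456.4, 237.4], [0.0, 0.0, 1.0]] [ 0.273 -1.156  0.491] [[0.974, -0.227, -0.018], [-0.099, -0.354, -0.93], [0.204, 0.907, -0.367]]
{'t': 0.1, 'joints': array([ 9.12724675e-01,  3.81135545e-01,  1.29814170e+00,  3.87102615e-05,
        1.46360746e+00, -2.15306738e-01]), 'dq': array([ 0.00171129, -0.00290436, -0.00146133,  0.00069277, -0.00076226,
        0.00037064]), 'joint_torque': array([ 3.66160646e-03, -4.49218476e+01, -2.31657940e+01, -2.46399632e-04,
        3.65231826e-03,  9.01724604e-06]), 'position': array([0.23549767, 0.49678267, 0.25278438]), 'tcp_rot': array([-6.89704980e-01, -3.06435243e+00,  1.81318901e-03]), 'contact_force': array([-0.97667447,  0.79893587, -0.39847445]), 'moment': array([ 0.02436867,  0.01571741, -0.04951087]), 'gripper_force': 0.0, 'opening': 0.0857128114163633}
```

View pics/top0.png

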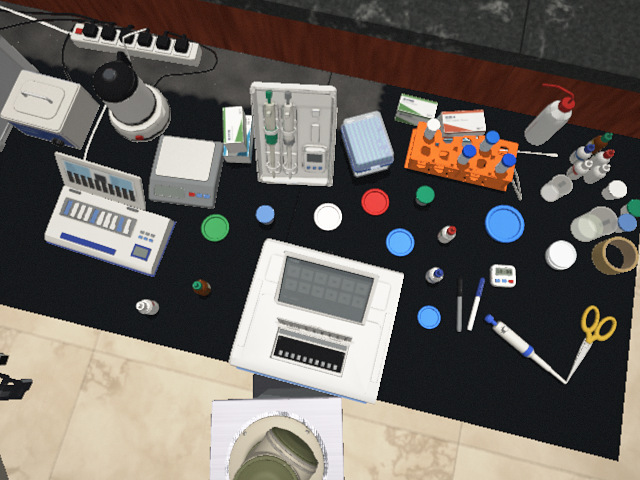

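View pics/side0.png

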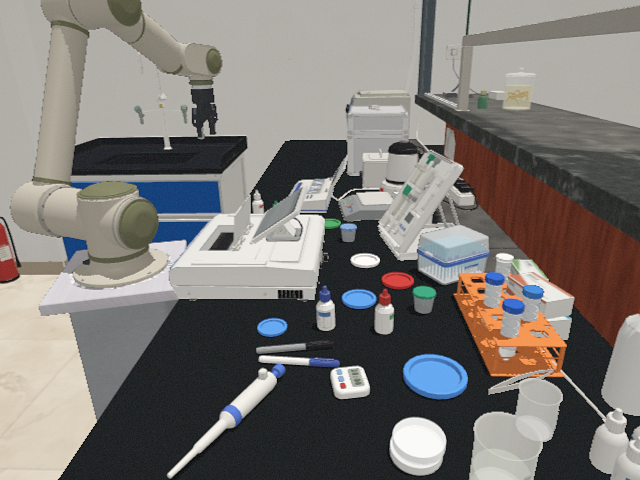

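The top view shows these candidates:
- **Bottles:** white (147,307), green (201,287), blue (434,274), red (447,234).
- **Dishes:** green (215,228), white (328,217), red (375,202).
- **Blue discs:** (400,242), (505,224) and (429,317). The middle-sized one looks to be (400,242).
- **Cups:** blue (265,215) and green (425,195).

I'll measure these and confirm them in one crop.

```bash
cat > h.py <<'E'
import numpy as np, cv2
from rig import ctrl
C={n:ctrl.get_calibration(n) for n in("top","side")}
def ray(n,p):
    c=C[n];d=c["R"].T@np.linalg.inv(c["camera_matrix"])@[p[0],p[1],1.];return -c["R"].T@c["t"],d
def plane(n,p,z):
    o,d=ray(n,p);return (o+d*(z-o[2])/d[2])
def proj(n,X):
    c=C[n];q=c["camera_matrix"]@(c["R"]@np.array(X)+c["t"]);return q[:2]/q[2]
def mask(img,col):
    h=cv2.cvtColor(img,cv2.COLOR_RGB2HSV);H,S,V=[h[...,i].astype(int) for i in range(3)]
    m={"red":((H<8)|(H>172))&(S>140)&(V>70),"green":(H>45)&(H<90)&(S>90)&(V>40),"blue":(H>98)&(H<128)&(S>90)&(V>60),"white":(S<50)&(V>150)}[col]
    return m.astype(np.uint8)
def blob(img,col,seed,r=12):
    n,l,s,c=cv2.connectedComponentsWithStats(mask(img,col))
    ys,xs=np.mgrid[:480,:640];d=np.hypot(xs-seed[0],ys-seed[1]);d[l==0]=1e9
    k=np.unravel_index(d.argmin(),d.shape)
    if d[k]>r: return None
    return (l==l[k]).astype(np.uint8)
E
python3 - <<'E'
from h import *
im=cv2.imread("pics/top0.png")[:,:,::-1].copy()
sd=cv2.imread("pics/side0.png")[:,:,::-1].copy()
for nm,col,s in [("dgreen","green",(215,228)),("dwhite","white",(328,217)),("dred","red",(375,202)),("dblueM","blue",(400,242)),("dblueL","blue",(505,224)),("dblueS","blue",(429,317)),("cupb","blue",(265,215)),("cupg","green",(425,195))]:
    b=blob(im,col,s);c=max(cv2.findContours(b,0,2)[0],key=cv2.contourArea)
    z=.043 if "cup" in nm else .010
    P=np.array([plane("top",p[0],z)[:2] for p in c],np.float32)
    (x,y),r=cv2.minEnclosingCircle(P);print(nm,round(x,4),round(y,4),"D",round(2*r*1000))
for nm,col,s,t in [("blue","blue",(434,274),(324,293)),("red","red",(447,234),(385,298)),("green","green",(199,284),(276,204)),("white","white",(143,305),None)]:
    b=blob(im,col,s);ys,xs=b.nonzero();print(nm,"top",xs.mean().round(1),ys.mean().round(1),len(xs),plane("top",(xs.mean(),ys.mean()),.075).round(3))
    if t:
        b=blob(sd,col,t)
        if b is not None: 
            y2,x2=b.nonzero();o1,d1=ray("top",(xs.mean(),ys.mean()));o2,d2=ray("side",(x2.mean(),y2.mean()))
            k=np.linalg.lstsq(np.c_[d1,-d2],o2-o1,rcond=None)[0];print("  tri",(o1+k[0]*d1).round(3),(o2+k[1]*d2).round(3),len(x2))
f=lambda a,x,y,w,h:cv2.resize(a[y:y+h,x:x+w],(400,300),interpolation=cv2.INTER_CUBIC)
cv2.imwrite("pics/crop.png",np.vstack([np.hstack([f(im,120,250,100,75),f(im,380,180,200,150)]),np.hstack([f(sd,240,180,80,60),f(im,410,215,80,60)])])[:,:,::-1])
E
```

```text
dgreen 0.5855 0.1621 D 77
dwhite 0.6077 -0.1366 D 75
dred 0.6463 -0.2632 D 77
dblueM 0.5346 -0.3228 D 78
dblueL 0.5781 -0.601 D 108
dblueS 0.339 -0.3843 D 61
cupb 0.6097 0.0258 D 50
cupg 0.6525 -0.3903 D 51
blue top 438.3 272.5 57 [ 0.441 -0.401  0.075]
  tri [ 0.441 -0.403  0.069] [ 0.441 -0.403  0.069] 146
red top 451.3 229.8 59 [ 0.547 -0.442  0.075]
  tri [ 0.548 -0.444  0.069] [ 0.548 -0.444  0.069] 147
green top 196.7 285.1 72 [0.424 0.185 0.075]
  tri [0.424 0.184 0.08 ] [0.422 0.184 0.08 ] 19
white top 144.6 305.4 144 [0.378 0.308 0.075]
```

View pics/crop.png

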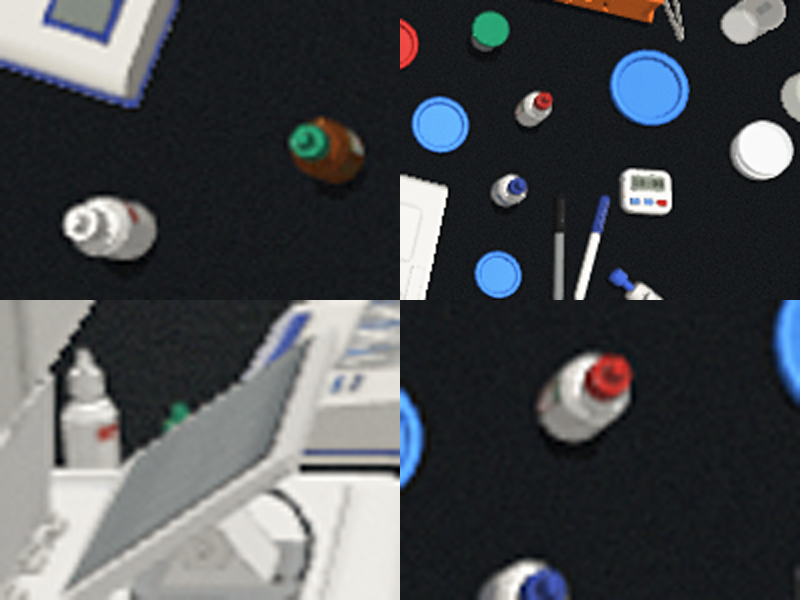

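The crop confirms the following:
- **Bottles:** all four stand upright, with green and white caps on the left and red and blue caps on the right.
- **Blue dish:** the discs measure 61, 78 and 108 mm, so the middle one at px (400,242) is the right one.

Next are the white bottle's axis and the clearances to nearby equipment.

Run:
```python
from h import *
print("white tip",plane("top",(140,307),.086).round(3),"base far",plane("top",(157,309),.02).round(3))
print("green tip",plane("top",(195.5,285),.08).round(3))
for n,p,z in [("balance",(215,207),.05),("balance0",(215,207),0.01),("laptop",(175,225),.04),("laptopfront",(155,275),.04),("dev right-up",(404,268),.1),("dev left-up",(265,240),.1),("dev left-low",(232,362),.1),("lid top",(285,252),.2),("bluebox",(375,178),.03),("rack",(408,165),.05)]: print(n,plane("top",p,z).round(3))
```

```text
white tip [0.374 0.314 0.086] base far [0.374 0.298 0.02 ]
green tip [0.424 0.186 0.08 ]
balance [0.628 0.153 0.05 ]
balance0 [0.641 0.163 0.01 ]
laptop [0.586 0.257 0.04 ]
laptopfront [0.457 0.3   0.04 ]
dev right-up [ 0.45  -0.314  0.1  ]
dev left-up [0.526 0.017 0.1  ]
dev left-low [0.243 0.091 0.1  ]
lid top [ 0.475 -0.04   0.2  ]
bluebox [ 0.704 -0.265  0.03 ]
rack [ 0.731 -0.35   0.05 ]
```

{"api": "step_arm", "payload": {"deltas": [{"dx":40,"dy":-50,"dz":0},{"dx":40,"dy":-50,"dz":0},{"dx":40,"dy":-50,"dz":0},{"dx":22,"dy":-38},{}], "gripper": 70, "newtons": 30}}

```text
$.deltas[0]: bad value
```

{"api": "step_arm", "payload": {"deltas": [{"dx":40,"dy":-50,"dz":0,"rx":0,"ry":0,"rz":8.5},{"dx":40,"dy":-50,"dz":0,"rx":0,"ry":0,"rz":8.5},{"dx":40,"dy":-50,"dz":0,"rx":0,"ry":0,"rz":8.4},{"dx":19.5,"dy":-33,"dz":0,"rx":0,"ry":0,"rz":0},{"dx":0,"dy":0,"dz":-40,"rx":0,"ry":0,"rz":0}], "gripper": 70, "newtons": 30}}

```text
t: 0.72
position: [0.3747, 0.3161, 0.2146]
tcp_rot: [0.005, 3.136, 0.003]
contact_force: [0.4, 1.2, -0.6]
opening: 0.0699
gripper_force: 0.0
```

{"api": "step_arm", "payload": {"deltas": [{"dx":0,"dy":0,"dz":-50,"rx":0,"ry":0,"rz":0},{"dx":0,"dy":0,"dz":-50,"rx":0,"ry":0,"rz":0},{"dx":0,"dy":0,"dz":-30,"rx":0,"ry":0,"rz":0},{"dx":0,"dy":0,"dz":-25,"rx":0,"ry":0,"rz":0},{"dx":0,"dy":0,"dz":-18,"rx":0,"ry":0,"rz":0}]}}

```text
t: 1.35
position: [0.3719, 0.3173, 0.039]
tcp_rot: [0.001, -3.14, 0.001]
contact_force: [0.9, -0.2, 0.4]
opening: 0.07
gripper_force: 0.0
```

{"api": "step_arm", "payload": {"deltas": [{"dx":0,"dy":0,"dz":0,"rx":0,"ry":0,"rz":0},{"dx":0,"dy":0,"dz":0,"rx":0,"ry":0,"rz":0}]}}

```text
t: 1.6
position: [0.3725, 0.3177, 0.0409]
tcp_rot: [-0.001, 3.141, 0.0]
contact_force: [-0.2, -0.1, -0.0]
opening: 0.0699
gripper_force: 0.0
```

Run:
```python
from h import *
a=ctrl.get_image("top")[230:350,80:240];b=ctrl.get_image("side")[150:240,200:320]
f=lambda a:cv2.resize(a,(400,300),interpolation=cv2.INTER_CUBIC)
cv2.imwrite("pics/g1.png",np.hstack([f(a),f(b)])[:,:,::-1])
```

```text
(no output)
```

View pics/g1.png

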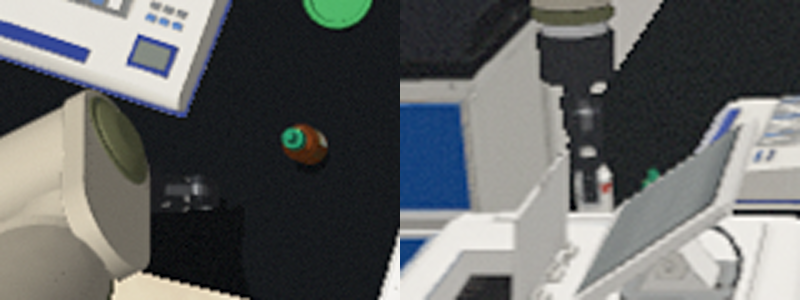

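Bottle lies between the fingers (side view, white body with red label under the gripper). Closing.

{"api": "step_arm", "payload": {"deltas": [{"dx":0,"dy":0,"dz":0,"rx":0,"ry":0,"rz":0},{"dx":0,"dy":0,"dz":0,"rx":0,"ry":0,"rz":0},{"dx":0,"dy":0,"dz":0,"rx":0,"ry":0,"rz":0},{"dx":0,"dy":0,"dz":0,"rx":0,"ry":0,"rz":0},{"dx":0,"dy":0,"dz":0,"rx":0,"ry":0,"rz":0}], "gripper": 25, "newtons": 30}}

```text
t: 2.33
position: [0.3724, 0.3176, 0.0407]
tcp_rot: [-0.001, 3.141, 0.0]
contact_force: [-0.7, -0.6, 6.2]
opening: 0.0337
gripper_force: 29.6
```

{"api": "step_arm", "payload": {"deltas": [{"dx":0,"dy":0,"dz":20,"rx":0,"ry":0,"rz":0},{"dx":0,"dy":0,"dz":40,"rx":0,"ry":0,"rz":0},{"dx":0,"dy":0,"dz":50,"rx":0,"ry":0,"rz":0},{"dx":0,"dy":0,"dz":50,"rx":0,"ry":0,"rz":0},{"dx":0,"dy":0,"dz":50,"rx":0,"ry":0,"rz":0}]}}

```text
t: 2.95
position: [0.3719, 0.3173, 0.2519]
tcp_rot: [0.001, -3.141, 0.0]
contact_force: [1.0, 0.7, -0.9]
opening: 0.0339
gripper_force: 30.2
```

{"api": "step_arm", "payload": {"deltas": [{"dx":30,"dy":-20,"dz":30,"rx":0,"ry":0,"rz":0},{"dx":40,"dy":-35,"dz":20,"rx":0,"ry":0,"rz":0},{"dx":40,"dy":-45,"dz":0,"rx":0,"ry":0,"rz":0},{"dx":40,"dy":-45,"dz":0,"rx":0,"ry":0,"rz":0},{"dx":35,"dy":-50,"dz":0,"rx":0,"ry":0,"rz":0}]}}

```text
t: 3.58
position: [0.5583, 0.121, 0.2999]
tcp_rot: [0.001, -3.141, -0.0]
contact_force: [0.1, 0.6, -1.2]
opening: 0.0342
gripper_force: 30.2
```

{"api": "step_arm", "payload": {"deltas": [{"dx":30,"dy":-50,"dz":0,"rx":0,"ry":0,"rz":0},{"dx":21,"dy":-50,"dz":0,"rx":0,"ry":0,"rz":0},{"dx":0,"dy":-50,"dz":0,"rx":0,"ry":0,"rz":0},{"dx":0,"dy":-50,"dz":0,"rx":0,"ry":0,"rz":0},{"dx":0,"dy":-30,"dz":0,"rx":0,"ry":0,"rz":0}]}}

```text
t: 4.2
position: [0.608, -0.1098, 0.2997]
tcp_rot: [-0.002, -3.141, -0.0]
contact_force: [-0.1, 0.6, -0.5]
opening: 0.0337
gripper_force: 30.2
```

{"api": "step_arm", "payload": {"deltas": [{"dx":0,"dy":-25,"dz":0,"rx":0,"ry":0,"rz":0},{"dx":0,"dy":0,"dz":0,"rx":0,"ry":0,"rz":0}]}}

```text
t: 4.45
position: [0.6081, -0.1339, 0.2996]
tcp_rot: [-0.003, -3.14, -0.001]
contact_force: [0.5, 1.0, -1.1]
opening: 0.0337
gripper_force: 30.2
```

Run:
```python
from h import *
s=ctrl.sense();print(s["position"],s["tcp_rot"],s["joints"],s["opening"])
cv2.imwrite("pics/g2.png",ctrl.get_image("side")[:,:,::-1])
```

```text
[ 0.60807816 -0.13394133  0.29961546] [-2.87746692e-03 -3.14049927e+00 -6.18300642e-04] [-4.06627468e-01  4.89828450e-01  9.85046935e-01 -6.95169902e-05
  1.66787603e+00 -1.97559800e+00] 0.03369001370132729
```

View pics/g2.png

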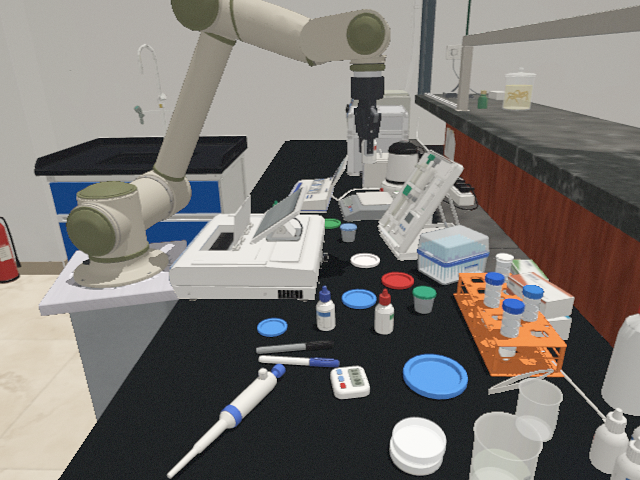

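The bottle is still held (opening 34 mm, gripper at px (368,130) above the white dish at (365,260)). Lowering.

{"api": "step_arm", "payload": {"deltas": [{"dx":0,"dy":-2,"dz":-40,"rx":0,"ry":0,"rz":0},{"dx":0,"dy":0,"dz":-50,"rx":0,"ry":0,"rz":0},{"dx":0,"dy":0,"dz":-50,"rx":0,"ry":0,"rz":0},{"dx":0,"dy":0,"dz":-50,"rx":0,"ry":0,"rz":0},{"dx":0,"dy":0,"dz":-35,"rx":0,"ry":0,"rz":0}]}}

```text
t: 5.12
position: [0.6077, -0.1328, 0.0732]
tcp_rot: [0.003, -3.14, -0.002]
contact_force: [0.4, 0.2, -0.6]
opening: 0.0336
gripper_force: 30.2
```

{"api": "step_arm", "payload": {"deltas": [{"dx":0,"dy":0,"dz":-15,"rx":0,"ry":0,"rz":0},{"dx":0,"dy":0,"dz":-8,"rx":0,"ry":0,"rz":0},{"dx":0,"dy":0,"dz":-4,"rx":0,"ry":0,"rz":0},{"dx":0,"dy":0,"dz":0,"rx":0,"ry":0,"rz":0}]}}

```text
t: 5.62
position: [0.6086, -0.1345, 0.0491]
tcp_rot: [-0.001, 3.14, -0.001]
contact_force: [-0.1, -0.1, -0.4]
opening: 0.0331
gripper_force: 30.2
```

Run:
```python
from h import *
b=ctrl.get_image("side")[190:310,300:460]
cv2.imwrite("pics/g3.png",cv2.resize(b,(640,480),interpolation=cv2.INTER_CUBIC)[:,:,::-1])
```

```text
(no output)
```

View pics/g3.png

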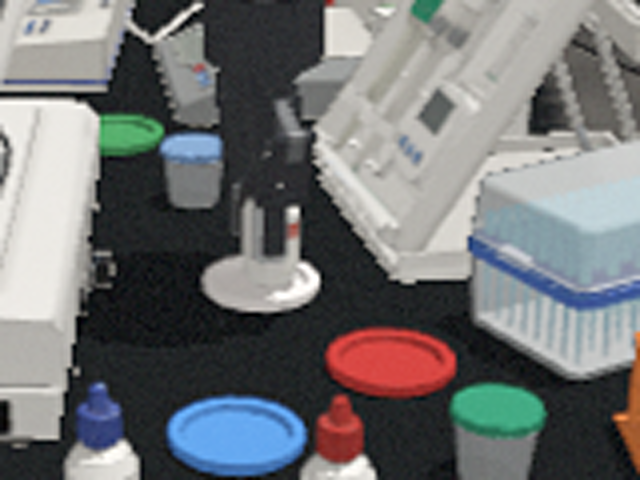

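The bottle is centred over the white dish at about the right height (crop (265,270)). I'll lower it to contact.

{"api": "step_arm", "payload": {"deltas": [{"dx":0,"dy":0,"dz":-3,"rx":0,"ry":0,"rz":0},{"dx":0,"dy":0,"dz":-1.5,"rx":0,"ry":0,"rz":0},{"dx":0,"dy":0,"dz":0,"rx":0,"ry":0,"rz":0}]}}

```text
t: 6.05
position: [0.6085, -0.1346, 0.0448]
tcp_rot: [-0.001, 3.141, -0.001]
contact_force: [-1.7, 0.1, 6.0]
opening: 0.034
gripper_force: 30.8
```

Contact at 6 N, so it is seated. Releasing and retreating.

{"api": "step_arm", "payload": {"deltas": [{"dx":0,"dy":0,"dz":0,"rx":0,"ry":0,"rz":0},{"dx":0,"dy":0,"dz":0,"rx":0,"ry":0,"rz":0},{"dx":0,"dy":0,"dz":0,"rx":0,"ry":0,"rz":0},{"dx":0,"dy":0,"dz":10,"rx":0,"ry":0,"rz":0},{"dx":0,"dy":0,"dz":40,"rx":0,"ry":0,"rz":0}], "gripper": 62}}

```text
t: 6.68
position: [0.6074, -0.1341, 0.0931]
tcp_rot: [0.001, -3.138, -0.003]
contact_force: [1.1, 0.1, 1.0]
opening: 0.0618
gripper_force: 0.0
```

{"api": "step_arm", "payload": {"deltas": [{"dx":0,"dy":0,"dz":60,"rx":0,"ry":0,"rz":0},{"dx":0,"dy":0,"dz":60,"rx":0,"ry":0,"rz":0},{"dx":0,"dy":50,"dz":60,"rx":0,"ry":0,"rz":0},{"dx":-30,"dy":60,"dz":10,"rx":0,"ry":0,"rz":0},{"dx":-30,"dy":60,"dz":0,"rx":0,"ry":0,"rz":0}]}}

```text
t: 7.3
position: [0.552, 0.0181, 0.2727]
tcp_rot: [0.0, 3.139, -0.001]
contact_force: [0.5, 0.9, 0.8]
opening: 0.0619
gripper_force: 0.0
```

{"api": "step_arm", "payload": {"deltas": [{"dx":-60,"dy":60,"dz":0,"rx":0,"ry":0,"rz":0},{"dx":-50,"dy":50,"dz":0,"rx":0,"ry":0,"rz":0},{"dx":-14,"dy":40,"dz":-50,"rx":0,"ry":0,"rz":0},{"dx":0,"dy":0,"dz":0,"rx":0,"ry":0,"rz":0}]}}

```text
t: 7.8
position: [0.4485, 0.145, 0.222]
tcp_rot: [0.006, -3.137, 0.0]
contact_force: [-0.8, -1.2, 1.1]
opening: 0.0619
gripper_force: 0.0
```

Run:
```python
from h import *
s=ctrl.sense();print(s["position"],s["tcp_rot"],s["opening"])
a=ctrl.get_image("top");b=ctrl.get_image("side")[120:300,240:480]
cv2.imwrite("pics/g4.png",np.hstack([cv2.resize(x,(400,300),interpolation=cv2.INTER_CUBIC) for x in (a[180:330,140:340],b)])[:,:,::-1])
```

```text
[0.44850092 0.14497836 0.22195694] [ 6.19585433e-03 -3.13709441e+00  7.26517941e-05] 0.06188293471402613
```

View pics/g4.png

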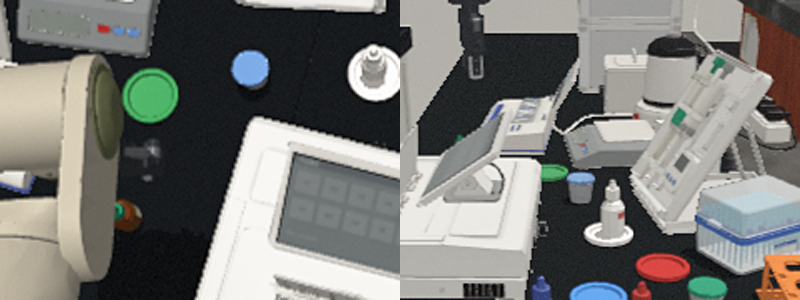

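The white bottle stands in its dish and the cup is undisturbed. Next is the green bottle, which needs dx -25 and dy +40.

{"api": "step_arm", "payload": {"deltas": [{"dx":-12,"dy":20,"dz":0,"rx":0,"ry":0,"rz":0},{"dx":-12.5,"dy":20,"dz":0,"rx":0,"ry":0,"rz":0},{"dx":0,"dy":0,"dz":-30,"rx":0,"ry":0,"rz":0},{"dx":0,"dy":0,"dz":-30,"rx":0,"ry":0,"rz":0},{"dx":0,"dy":0,"dz":0,"rx":0,"ry":0,"rz":0}]}}

```text
t: 8.52
position: [0.427, 0.1824, 0.1632]
tcp_rot: [-0.002, -3.14, 0.001]
contact_force: [-0.3, 1.0, 0.3]
opening: 0.0621
gripper_force: 0.0
```

{"api": "step_arm", "payload": {"deltas": [{"dx":-2.5,"dy":2.5,"dz":-40,"rx":0,"ry":0,"rz":0},{"dx":0,"dy":0,"dz":-35,"rx":0,"ry":0,"rz":0},{"dx":0,"dy":0,"dz":-30,"rx":0,"ry":0,"rz":0},{"dx":0,"dy":0,"dz":-17,"rx":0,"ry":0,"rz":0},{"dx":0,"dy":0,"dz":0,"rx":0,"ry":0,"rz":0}]}}

```text
t: 9.15
position: [0.4253, 0.1854, 0.042]
tcp_rot: [0.001, 3.141, 0.0]
contact_force: [-0.0, 0.2, 0.2]
opening: 0.0621
gripper_force: 0.0
```

{"api": "step_arm", "payload": {"deltas": [{"dx":0,"dy":0,"dz":0,"rx":0,"ry":0,"rz":0},{"dx":0,"dy":0,"dz":0,"rx":0,"ry":0,"rz":0},{"dx":0,"dy":0,"dz":0,"rx":0,"ry":0,"rz":0},{"dx":0,"dy":0,"dz":0,"rx":0,"ry":0,"rz":0},{"dx":0,"dy":0,"dz":0,"rx":0,"ry":0,"rz":0}], "gripper": 25}}

```text
t: 9.78
position: [0.425, 0.1858, 0.0428]
tcp_rot: [-0.001, 3.138, 0.001]
contact_force: [-0.5, -0.8, 7.0]
opening: 0.0337
gripper_force: 29.2
```

{"api": "step_arm", "payload": {"deltas": [{"dx":0,"dy":0,"dz":20,"rx":0,"ry":0,"rz":0},{"dx":0,"dy":0,"dz":50,"rx":0,"ry":0,"rz":0},{"dx":20,"dy":0,"dz":50,"rx":0,"ry":0,"rz":0},{"dx":40,"dy":-10,"dz":0,"rx":0,"ry":0,"rz":0},{"dx":45,"dy":-10,"dz":0,"rx":0,"ry":0,"rz":0}]}}

```text
t: 10.4
position: [0.53, 0.1656, 0.1633]
tcp_rot: [-0.002, 3.139, 0.0]
contact_force: [0.1, 0.6, -1.0]
opening: 0.0336
gripper_force: 30.3
```

{"api": "step_arm", "payload": {"deltas": [{"dx":40,"dy":-4,"dz":0,"rx":0,"ry":0,"rz":0},{"dx":12,"dy":0,"dz":0,"rx":0,"ry":0,"rz":0},{"dx":0,"dy":0,"dz":-30,"rx":0,"ry":0,"rz":0},{"dx":0,"dy":0,"dz":-30,"rx":0,"ry":0,"rz":0},{"dx":0,"dy":0,"dz":0,"rx":0,"ry":0,"rz":0}]}}

```text
t: 11.02
position: [0.5794, 0.1619, 0.1002]
tcp_rot: [0.001, -3.137, 0.0]
contact_force: [0.0, -0.7, 0.3]
opening: 0.0336
gripper_force: 30.2
```

Run:
```python
from h import *
a=ctrl.get_image("top");b=ctrl.get_image("side")
cv2.imwrite("pics/g5.png",np.hstack([cv2.resize(x,(400,300),interpolation=cv2.INTER_CUBIC) for x in (a[170:290,140:300],b[180:255,300:400])])[:,:,::-1])
```

```text
(no output)
```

View pics/g5.png

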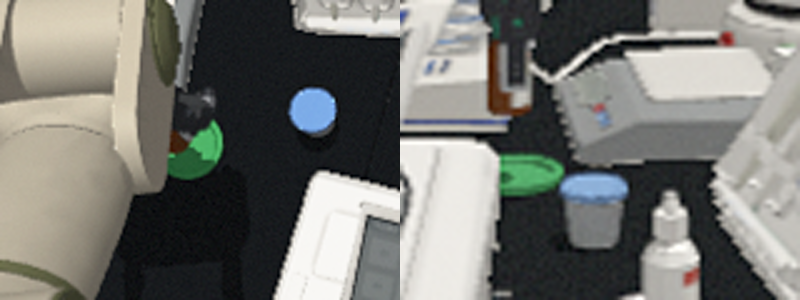

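The green bottle hangs above the green dish and clear of the balance. Lowering.

{"api": "step_arm", "payload": {"deltas": [{"dx":2,"dy":0,"dz":-25,"rx":0,"ry":0,"rz":0},{"dx":0,"dy":0,"dz":-15,"rx":0,"ry":0,"rz":0},{"dx":0,"dy":0,"dz":-8,"rx":0,"ry":0,"rz":0},{"dx":0,"dy":0,"dz":-4,"rx":0,"ry":0,"rz":0},{"dx":0,"dy":0,"dz":0,"rx":0,"ry":0,"rz":0}]}}

```text
t: 11.75
position: [0.5831, 0.1618, 0.0496]
tcp_rot: [-0.001, 3.141, 0.0]
contact_force: [0.1, 0.6, -0.7]
opening: 0.0335
gripper_force: 30.2
```

{"api": "step_arm", "payload": {"deltas": [{"dx":0,"dy":0,"dz":-2,"rx":0,"ry":0,"rz":0},{"dx":0,"dy":0,"dz":-1,"rx":0,"ry":0,"rz":0},{"dx":0,"dy":0,"dz":0,"rx":0,"ry":0,"rz":0}]}}

```text
t: 12.12
position: [0.5831, 0.1618, 0.0468]
tcp_rot: [-0.001, 3.141, 0.0]
contact_force: [-1.4, -0.3, 3.7]
opening: 0.0339
gripper_force: 30.6
```

{"api": "step_arm", "payload": {"deltas": [{"dx":0,"dy":0,"dz":0,"rx":0,"ry":0,"rz":0},{"dx":0,"dy":0,"dz":0,"rx":0,"ry":0,"rz":0},{"dx":0,"dy":0,"dz":0,"rx":0,"ry":0,"rz":0},{"dx":0,"dy":0,"dz":10,"rx":0,"ry":0,"rz":0},{"dx":0,"dy":0,"dz":40,"rx":0,"ry":0,"rz":0}], "gripper": 62}}

```text
t: 12.75
position: [0.582, 0.1616, 0.0957]
tcp_rot: [0.001, -3.137, 0.001]
contact_force: [-0.2, 0.2, 0.2]
opening: 0.0618
gripper_force: 0.0
```

{"api": "step_arm", "payload": {"deltas": [{"dx":0,"dy":0,"dz":60,"rx":0,"ry":0,"rz":0},{"dx":0,"dy":0,"dz":60,"rx":0,"ry":0,"rz":0},{"dx":0,"dy":-40,"dz":50,"rx":0,"ry":0,"rz":0},{"dx":0,"dy":-60,"dz":10,"rx":0,"ry":0,"rz":0},{"dx":0,"dy":-60,"dz":0,"rx":0,"ry":0,"rz":0}]}}

```text
t: 13.38
position: [0.5828, 0.0013, 0.2773]
tcp_rot: [-0.002, 3.138, -0.001]
contact_force: [1.2, -0.3, -1.1]
opening: 0.062
gripper_force: 0.0
```

{"api": "step_arm", "payload": {"deltas": [{"dx":0,"dy":-60,"dz":0,"rx":0,"ry":0,"rz":0},{"dx":0,"dy":-60,"dz":0,"rx":0,"ry":0,"rz":0},{"dx":0,"dy":-60,"dz":0,"rx":0,"ry":0,"rz":0},{"dx":0,"dy":-60,"dz":0,"rx":0,"ry":0,"rz":0},{"dx":0,"dy":-60,"dz":0,"rx":0,"ry":0,"rz":0}]}}

```text
t: 14.0
position: [0.5826, -0.2991, 0.2761]
tcp_rot: [-0.001, 3.141, -0.001]
contact_force: [-0.0, 0.5, 0.5]
opening: 0.062
gripper_force: 0.0
```

{"api": "step_arm", "payload": {"deltas": [{"dx":-20,"dy":-50,"dz":0,"rx":0,"ry":0,"rz":0},{"dx":-35,"dy":-30,"dz":0,"rx":0,"ry":0,"rz":0},{"dx":-40,"dy":-20,"dz":0,"rx":0,"ry":0,"rz":0},{"dx":-40,"dy":0,"dz":0,"rx":0,"ry":0,"rz":0},{"dx":0,"dy":0,"dz":0,"rx":0,"ry":0,"rz":0}]}}

```text
t: 14.62
position: [0.4459, -0.3976, 0.2764]
tcp_rot: [0.003, 3.141, -0.001]
contact_force: [0.9, 0.1, -0.2]
opening: 0.0625
gripper_force: 0.0
```

Run:
```python
from h import *
s=ctrl.sense();print(s["position"],s["tcp_rot"],s["joints"][5])
a=ctrl.get_image("top");b=ctrl.get_image("side")
cv2.imwrite("pics/g6.png",np.hstack([cv2.resize(x,(400,300),interpolation=cv2.INTER_CUBIC) for x in (a[170:290,140:300],b[120:360,240:560])])[:,:,::-1])
```

```text
[ 0.44594576 -0.39758084  0.27644666] [ 3.41869904e-03  3.14132121e+00 -1.10486983e-03] -2.494623087589767
```

View pics/g6.png

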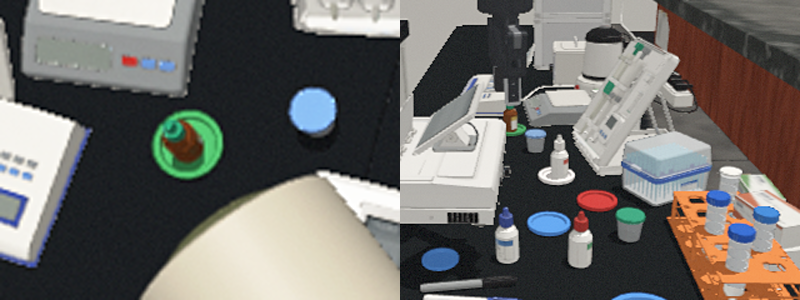

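The green bottle stands in its dish. Next is the blue bottle, with a -5,-5 mm correction before descending.

{"api": "step_arm", "payload": {"deltas": [{"dx":-5,"dy":-5,"dz":-40,"rx":0,"ry":0,"rz":0},{"dx":0,"dy":0,"dz":-50,"rx":0,"ry":0,"rz":0},{"dx":0,"dy":0,"dz":-30,"rx":0,"ry":0,"rz":0},{"dx":0,"dy":0,"dz":0,"rx":0,"ry":0,"rz":0}]}}

```text
t: 15.22
position: [0.4434, -0.4014, 0.1533]
tcp_rot: [0.003, -3.139, -0.006]
contact_force: [-0.4, -0.0, 1.0]
opening: 0.062
gripper_force: 0.0
```

Run:
```python
from h import *
b=ctrl.get_image("side")
for nm,s in [("blue",(324,293)),("red",(385,298))]:
    m=blob(b,nm,s);y,x=m.nonzero();print(nm,x.mean(),y.mean(),len(x))
print(proj("side",[.441,-.403,.069]))
cv2.imwrite("pics/g7.png",cv2.resize(b[180:345,260:440],(654,600),interpolation=cv2.INTER_CUBIC)[:,:,::-1])
```

```text
blue 324.3404255319149 294.41843971631204 141
red 384.4931506849315 297.527397260274 146
[324.31566151 294.18585192]
```

View pics/g7.png

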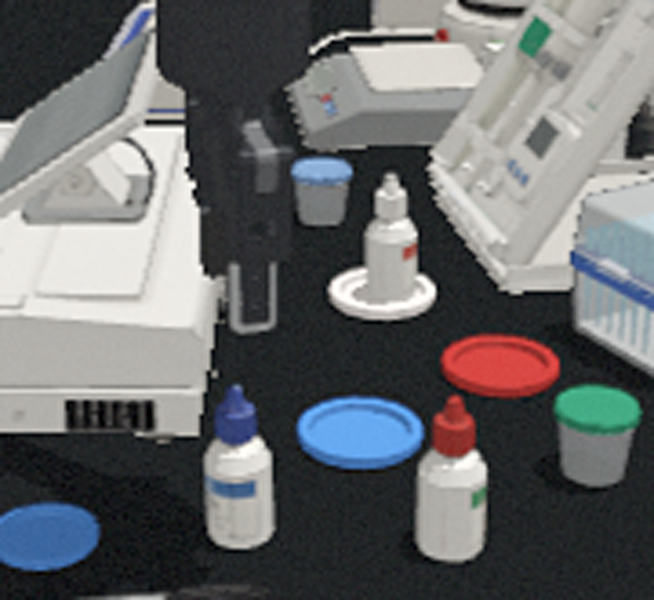

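The fingers (crop (252,295)) are above the blue bottle (237,415). Descending.

{"api": "step_arm", "payload": {"deltas": [{"dx":-2,"dy":-1.5,"dz":-30,"rx":0,"ry":0,"rz":0},{"dx":0,"dy":0,"dz":-35,"rx":0,"ry":0,"rz":0},{"dx":0,"dy":0,"dz":-30,"rx":0,"ry":0,"rz":0},{"dx":0,"dy":0,"dz":-17,"rx":0,"ry":0,"rz":0},{"dx":0,"dy":0,"dz":0,"rx":0,"ry":0,"rz":0}]}}

```text
t: 15.9
position: [0.4414, -0.404, 0.0435]
tcp_rot: [-0.001, 3.141, -0.0]
contact_force: [0.5, 0.5, 1.0]
opening: 0.062
gripper_force: 0.0
```

{"api": "step_arm", "payload": {"deltas": [{"dx":0,"dy":0,"dz":0,"rx":0,"ry":0,"rz":0},{"dx":0,"dy":0,"dz":0,"rx":0,"ry":0,"rz":0},{"dx":0,"dy":0,"dz":0,"rx":0,"ry":0,"rz":0},{"dx":0,"dy":0,"dz":0,"rx":0,"ry":0,"rz":0},{"dx":0,"dy":0,"dz":0,"rx":0,"ry":0,"rz":0}], "gripper": 25}}

```text
t: 16.52
position: [0.4415, -0.4044, 0.0447]
tcp_rot: [-0.001, 3.14, -0.004]
contact_force: [-0.2, 0.4, 7.1]
opening: 0.0334
gripper_force: 29.8
```

{"api": "step_arm", "payload": {"deltas": [{"dx":0,"dy":0,"dz":20,"rx":0,"ry":0,"rz":0},{"dx":0,"dy":0,"dz":50,"rx":0,"ry":0,"rz":0},{"dx":15,"dy":0,"dz":50,"rx":0,"ry":0,"rz":0},{"dx":40,"dy":10,"dz":0,"rx":0,"ry":0,"rz":0},{"dx":30,"dy":30,"dz":0,"rx":0,"ry":0,"rz":0}]}}

```text
t: 17.15
position: [0.527, -0.3643, 0.164]
tcp_rot: [0.002, 3.14, -0.003]
contact_force: [-0.1, -0.8, -0.6]
opening: 0.0335
gripper_force: 30.2
```

{"api": "step_arm", "payload": {"deltas": [{"dx":8,"dy":30,"dz":0,"rx":0,"ry":0,"rz":0},{"dx":0,"dy":12,"dz":0,"rx":0,"ry":0,"rz":0},{"dx":0,"dy":0,"dz":-30,"rx":0,"ry":0,"rz":0},{"dx":0,"dy":0,"dz":-35,"rx":0,"ry":0,"rz":0},{"dx":0,"dy":0,"dz":0,"rx":0,"ry":0,"rz":0}]}}

```text
t: 17.77
position: [0.5326, -0.3217, 0.0964]
tcp_rot: [-0.001, -3.138, -0.005]
contact_force: [-0.1, -0.0, -1.1]
opening: 0.0336
gripper_force: 30.2
```

{"api": "step_arm", "payload": {"deltas": [{"dx":1.5,"dy":-1,"dz":-22,"rx":0,"ry":0,"rz":0},{"dx":0,"dy":0,"dz":-13,"rx":0,"ry":0,"rz":0},{"dx":0,"dy":0,"dz":-8,"rx":0,"ry":0,"rz":0},{"dx":0,"dy":0,"dz":-3,"rx":0,"ry":0,"rz":0},{"dx":0,"dy":0,"dz":0,"rx":0,"ry":0,"rz":0}]}}

```text
t: 18.4
position: [0.5356, -0.3229, 0.0526]
tcp_rot: [-0.001, 3.141, -0.001]
contact_force: [0.9, -0.4, -0.7]
opening: 0.0338
gripper_force: 30.2
```

{"api": "step_arm", "payload": {"deltas": [{"dx":0,"dy":0,"dz":-2,"rx":0,"ry":0,"rz":0},{"dx":0,"dy":0,"dz":-2,"rx":0,"ry":0,"rz":0},{"dx":0,"dy":0,"dz":0,"rx":0,"ry":0,"rz":0}]}}

```text
t: 18.77
position: [0.5356, -0.3229, 0.0488]
tcp_rot: [-0.001, 3.141, -0.001]
contact_force: [-0.2, 1.7, 4.5]
opening: 0.0337
gripper_force: 30.7
```

{"api": "step_arm", "payload": {"deltas": [{"dx":0,"dy":0,"dz":0,"rx":0,"ry":0,"rz":0},{"dx":0,"dy":0,"dz":0,"rx":0,"ry":0,"rz":0},{"dx":0,"dy":0,"dz":0,"rx":0,"ry":0,"rz":0},{"dx":0,"dy":0,"dz":10,"rx":0,"ry":0,"rz":0},{"dx":0,"dy":0,"dz":40,"rx":0,"ry":0,"rz":0}], "gripper": 62}}

```text
t: 19.4
position: [0.5347, -0.3222, 0.0974]
tcp_rot: [0.001, -3.138, -0.005]
contact_force: [-0.7, 0.5, 0.8]
opening: 0.0621
gripper_force: 0.0
```

{"api": "step_arm", "payload": {"deltas": [{"dx":0,"dy":0,"dz":50,"rx":0,"ry":0,"rz":0},{"dx":0,"dy":0,"dz":50,"rx":0,"ry":0,"rz":0},{"dx":4,"dy":-40,"dz":0,"rx":0,"ry":0,"rz":0},{"dx":4,"dy":-40,"dz":0,"rx":0,"ry":0,"rz":0},{"dx":4,"dy":-41,"dz":0,"rx":0,"ry":0,"rz":0}]}}

```text
t: 20.02
position: [0.5475, -0.4448, 0.1992]
tcp_rot: [-0.001, 3.141, -0.001]
contact_force: [0.1, -0.3, 1.0]
opening: 0.0621
gripper_force: 0.0
```

{"api": "step_arm", "payload": {"deltas": [{"dx":0,"dy":0,"dz":-30,"rx":0,"ry":0,"rz":0},{"dx":0,"dy":0,"dz":0,"rx":0,"ry":0,"rz":0}]}}

```text
t: 20.27
position: [0.5467, -0.4433, 0.1663]
tcp_rot: [0.0, -3.138, -0.006]
contact_force: [-0.5, -0.2, 0.3]
opening: 0.0619
gripper_force: 0.0
```

Run:
```python
from h import *
s=ctrl.sense();print(s["position"],s["joints"][5])
b=ctrl.get_image("side")
m=blob(b,"red",(385,298));y,x=m.nonzero();print(x.mean(),y.mean(),len(x))
cv2.imwrite("pics/g8.png",cv2.resize(b[180:345,280:460],(654,600),interpolation=cv2.INTER_CUBIC)[:,:,::-1])
```

```text
[ 0.54667589 -0.44332763  0.16630478] -2.4199915681677755
384.5931034482759 297.48275862068965 145
```

View pics/g8.png

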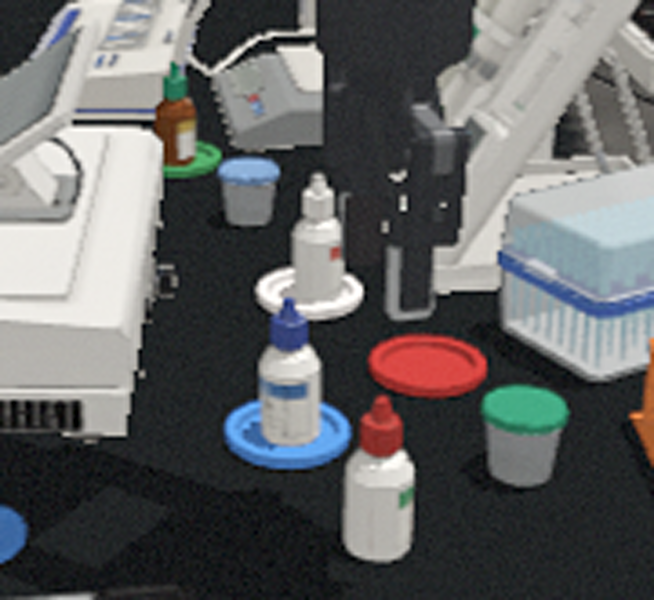

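The blue bottle is in the middle dish, and the gripper is over the red bottle (crop (380,430)). Descending.

{"api": "step_arm", "payload": {"deltas": [{"dx":1,"dy":-1,"dz":-40,"rx":0,"ry":0,"rz":0},{"dx":0,"dy":0,"dz":-40,"rx":0,"ry":0,"rz":0},{"dx":0,"dy":0,"dz":-28,"rx":0,"ry":0,"rz":0},{"dx":0,"dy":0,"dz":-17,"rx":0,"ry":0,"rz":0},{"dx":0,"dy":0,"dz":0,"rx":0,"ry":0,"rz":0}]}}

```text
t: 20.95
position: [0.5486, -0.4446, 0.0435]
tcp_rot: [0.001, -3.141, -0.0]
contact_force: [-0.3, 0.6, 0.4]
opening: 0.062
gripper_force: 0.0
```

{"api": "step_arm", "payload": {"deltas": [{"dx":0,"dy":0,"dz":0,"rx":0,"ry":0,"rz":0},{"dx":0,"dy":0,"dz":0,"rx":0,"ry":0,"rz":0},{"dx":0,"dy":0,"dz":0,"rx":0,"ry":0,"rz":0},{"dx":0,"dy":0,"dz":0,"rx":0,"ry":0,"rz":0},{"dx":0,"dy":0,"dz":0,"rx":0,"ry":0,"rz":0}], "gripper": 25}}

```text
t: 21.58
position: [0.549, -0.4452, 0.0452]
tcp_rot: [-0.001, 3.14, -0.003]
contact_force: [-0.3, 0.9, 7.0]
opening: 0.0333
gripper_force: 30.1
```

{"api": "step_arm", "payload": {"deltas": [{"dx":0,"dy":0,"dz":20,"rx":0,"ry":0,"rz":0},{"dx":0,"dy":0,"dz":50,"rx":0,"ry":0,"rz":0},{"dx":0,"dy":0,"dz":50,"rx":0,"ry":0,"rz":0},{"dx":0,"dy":0,"dz":50,"rx":0,"ry":0,"rz":0},{"dx":25,"dy":30,"dz":20,"rx":0,"ry":0,"rz":0}]}}

```text
t: 22.2
position: [0.5728, -0.4167, 0.2375]
tcp_rot: [0.005, 3.138, -0.008]
contact_force: [0.3, -0.1, -1.4]
opening: 0.0334
gripper_force: 30.3
```

{"api": "step_arm", "payload": {"deltas": [{"dx":25,"dy":45,"dz":0,"rx":0,"ry":0,"rz":0},{"dx":25,"dy":50,"dz":0,"rx":0,"ry":0,"rz":0},{"dx":18,"dy":40,"dz":0,"rx":0,"ry":0,"rz":0},{"dx":2,"dy":17,"dz":0,"rx":0,"ry":0,"rz":0},{"dx":0,"dy":0,"dz":0,"rx":0,"ry":0,"rz":0}]}}

```text
t: 22.82
position: [0.6434, -0.2623, 0.2337]
tcp_rot: [-0.003, 3.141, -0.001]
contact_force: [-0.7, -1.3, -0.8]
opening: 0.0333
gripper_force: 30.3
```

{"api": "step_arm", "payload": {"deltas": [{"dx":0,"dy":0,"dz":-40,"rx":0,"ry":0,"rz":0},{"dx":0,"dy":0,"dz":-50,"rx":0,"ry":0,"rz":0},{"dx":0,"dy":0,"dz":-40,"rx":0,"ry":0,"rz":0},{"dx":0,"dy":0,"dz":-20,"rx":0,"ry":0,"rz":0},{"dx":0,"dy":0,"dz":0,"rx":0,"ry":0,"rz":0}]}}

```text
t: 23.45
position: [0.6422, -0.2643, 0.0817]
tcp_rot: [-0.002, -3.139, -0.002]
contact_force: [-0.9, 0.1, 0.5]
opening: 0.033
gripper_force: 30.3
```

Run:
```python
from h import *
b=ctrl.get_image("side")
cv2.imwrite("pics/g9.png",cv2.resize(b[170:320,320:500],(720,600),interpolation=cv2.INTER_CUBIC)[:,:,::-1])
```

```text
(no output)
```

View pics/g9.png

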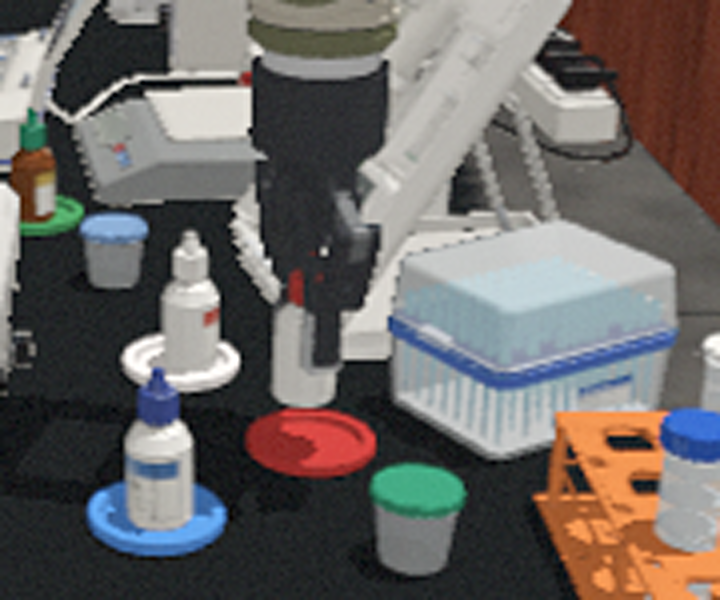

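The red bottle is over the red dish (crop (303,390) above (311,441)), clear of the box and the cup. Lowering.

{"api": "step_arm", "payload": {"deltas": [{"dx":2,"dy":1,"dz":-15,"rx":0,"ry":0,"rz":0},{"dx":0,"dy":0,"dz":-9,"rx":0,"ry":0,"rz":0},{"dx":0,"dy":0,"dz":-5,"rx":0,"ry":0,"rz":0},{"dx":0,"dy":0,"dz":0,"rx":0,"ry":0,"rz":0}]}}

```text
t: 24.0
position: [0.6454, -0.2617, 0.0538]
tcp_rot: [0.001, -3.141, -0.0]
contact_force: [-0.2, 0.7, -0.3]
opening: 0.0333
gripper_force: 30.3
```

{"api": "step_arm", "payload": {"deltas": [{"dx":0,"dy":0,"dz":-2.5,"rx":0,"ry":0,"rz":0},{"dx":0,"dy":0,"dz":-2,"rx":0,"ry":0,"rz":0},{"dx":0,"dy":0,"dz":0,"rx":0,"ry":0,"rz":0}]}}

```text
t: 24.38
position: [0.6454, -0.2617, 0.0496]
tcp_rot: [0.001, -3.141, -0.0]
contact_force: [0.8, 0.0, 0.6]
opening: 0.0336
gripper_force: 30.3
```

{"api": "step_arm", "payload": {"deltas": [{"dx":0,"dy":0,"dz":-0.8,"rx":0,"ry":0,"rz":0},{"dx":0,"dy":0,"dz":0,"rx":0,"ry":0,"rz":0}]}}

```text
t: 24.62
position: [0.6456, -0.2618, 0.0492]
tcp_rot: [-0.001, 3.141, -0.0]
contact_force: [-0.1, 1.0, 1.9]
opening: 0.0334
gripper_force: 30.5
```

{"api": "step_arm", "payload": {"deltas": [{"dx":0,"dy":0,"dz":0,"rx":0,"ry":0,"rz":0},{"dx":0,"dy":0,"dz":0,"rx":0,"ry":0,"rz":0},{"dx":0,"dy":0,"dz":0,"rx":0,"ry":0,"rz":0},{"dx":0,"dy":0,"dz":10,"rx":0,"ry":0,"rz":0},{"dx":0,"dy":0,"dz":40,"rx":0,"ry":0,"rz":0}], "gripper": 62}}

```text
t: 25.25
position: [0.6446, -0.2613, 0.0978]
tcp_rot: [0.001, -3.138, -0.004]
contact_force: [0.7, 0.6, 0.6]
opening: 0.0619
gripper_force: 0.0
```

{"api": "step_arm", "payload": {"deltas": [{"dx":0,"dy":0,"dz":50,"rx":0,"ry":0,"rz":0},{"dx":0,"dy":0,"dz":50,"rx":0,"ry":0,"rz":0},{"dx":0,"dy":0,"dz":50,"rx":0,"ry":0,"rz":0},{"dx":-30,"dy":0,"dz":50,"rx":0,"ry":0,"rz":0},{"dx":-50,"dy":0,"dz":20,"rx":0,"ry":0,"rz":0}]}}

```text
t: 25.88
position: [0.5653, -0.2618, 0.3223]
tcp_rot: [-0.002, 3.137, -0.005]
contact_force: [-0.4, -0.5, -0.0]
opening: 0.0621
gripper_force: 0.0
```

{"api": "step_arm", "payload": {"deltas": [{"dx":-50,"dy":0,"dz":0,"rx":0,"ry":0,"rz":0},{"dx":-50,"dy":0,"dz":0,"rx":0,"ry":0,"rz":0},{"dx":-30,"dy":0,"dz":0,"rx":0,"ry":0,"rz":0},{"dx":0,"dy":0,"dz":0,"rx":0,"ry":0,"rz":0}]}}

```text
t: 26.38
position: [0.4341, -0.2617, 0.3203]
tcp_rot: [0.002, 3.14, -0.002]
contact_force: [1.0, -0.0, -0.8]
opening: 0.0621
gripper_force: 0.0
```

Run:
```python
from h import *
a=ctrl.get_image("top");b=ctrl.get_image("side")
for nm,s in [("blue",(265,215)),("green",(425,195))]:
    m=blob(a,nm,s);c=max(cv2.findContours(m,0,2)[0],key=cv2.contourArea)
    print("cup",nm,cv2.minEnclosingCircle(np.array([plane("top",p[0],.043)[:2] for p in c],np.float32)))
cv2.imwrite("pics/g10.png",np.vstack([cv2.resize(a[160:290,180:460],(640,297)),cv2.resize(b[190:330,230:530],(640,299))])[:,:,::-1])
```

```text
cup blue ((0.6097223162651062, 0.025791939347982407), 0.02516954019665718)
cup green ((0.6615222692489624, -0.39936330914497375), 0.021296316757798195)
```

View pics/g10.png

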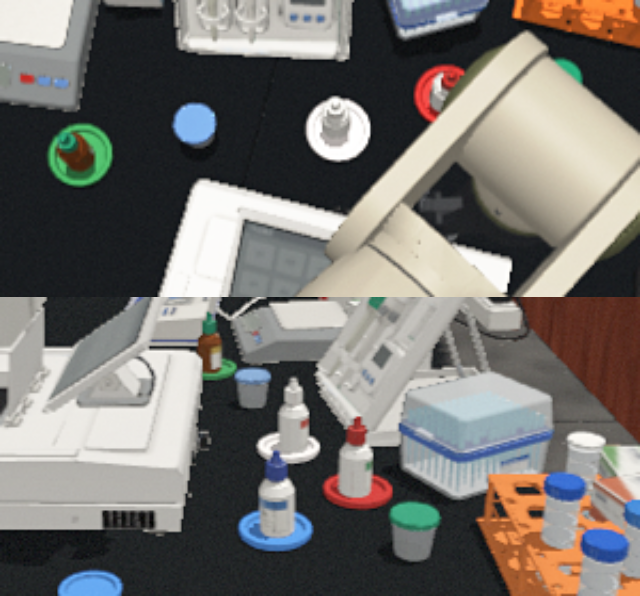

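All four bottles stand in their matching dishes. The blue cup has not moved. The green cup is part-hidden by the arm in the top view, but in the side view it sits at the same pixel as before.

```bash
python3 -c "
from rig import ctrl
print(ctrl.finish_job())"
```

```text
the job is handed in; nothing more can be done
None
```

All four dropper bottles stand upright in the dishes matching their caps (the blue one in the middle-sized blue dish), the two sample cups were left in place, and the job was handed in at about 26 s.

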